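Load the bracket carrier and hold it up level

TASK

Hang the loose L-bracket on the carrier's empty post by the hole in its flat leg, fully down on the carrier's plate, and let go of it while the carrier still stands on the bench. Then lift the loaded carrier by its wooden grip, with both brackets on their posts, at least 8 cm clear of the bench, keeping it level, and finish while holding it still and level in the air: do not put it down or let go. Leave the vise, the file and the tin alone.

Things in the scene. Friction and masses are not known exactly. Their poses are not given: they have to be found in the camera images.
- carrier: Loose carrier for finished parts, 0.45 kg: a flat steel plate 70 mm (x) by 250 mm (y), 8 mm thick, lying on the bench, with two short upright posts 85 mm either side of the centre along y, and in the middle an upright stem (12 mm diameter) bearing a wooden grip. Origin: centre of the plate's underside; z up. It starts turned any way.
- grip (a point): Centre of the carrier's wooden grip, 90 mm straight above the carrier's origin and near above the balance point of the loaded carrier. A block 16 mm thick (carrier's x), 60 mm long (carrier's y), 30 mm high, from 75 to 105 mm above the plate's underside. Pinch it from above across its 16 mm.
- free_post (a point): Foot of the empty post, on the plate's upper face, at (0, +85, 8) mm in the carrier's frame. The post is 9 mm in diameter and stands 22 mm above the plate, with a bevelled top.
- taken_post (a point): Foot of the other post, alike, at (0, -85, 8) mm in the carrier's frame; it already bears a bracket.
- bracket: The loose aluminium L-bracket, 0.09 kg, standing on its flat leg on the bench, turned any way. Flat leg: x from -22 to +38 mm, 40 mm wide (y), 6 mm thick, with a through hole 14 mm in diameter. Origin: on the hole's axis, at the flat leg's underside; x points to the upright leg, z up. Hung fully down, the origin lies at the foot of the post.
- leg (a point): On the loose bracket's upright leg, at (34, 0, 48) mm in its frame. The leg is 8 mm thick (x), 40 mm wide (y), 56 mm high; pinch it from above across its 8 mm, high up so that the fingers stay above the post. The bracket may hang turned any way, but with this leg towards the carrier's middle the open fingers would meet the wooden grip.
- hung_bracket: An identical bracket, loose, already hung on the taken post, its upright leg roughly away from the carrier's middle. Same frame as the loose bracket.
- vise: Bystander: dark steel bench vise, fixed, about 270 x 170 x 165 mm high. Origin: centre of its round foot.
- file: Bystander: loose flat file with wooden handle, about 310 mm long, 28 mm high, lying along its own x. Origin near its middle, on the bench.
- tin: Bystander: loose tin, 72 mm diameter, 100 mm high. Origin: centre of its underside.
Things that resemble listed ones, but are neither listed nor needed, are in the scene too. Leave any orange look-alike of the bracket alone. Leave any red look-alike of the hung_bracket alone.

How it is judged (in metres and radians):
On the way, in this order (a step that is already met when the one before it is completed fails the run):
1. the loose bracket hangs fully down on the empty post, let go, with the carrier still on the bench (distance between bracket and free_post below 0.006 m and angle between bracket's own z axis and vertical below 0.1 rad and contact force between bracket and the fingers below 0.1 N and height (world z) of carrier below 0.006 m and angle between carrier's own z axis and vertical below 0.05 rad), for 0.2 s.
2. the carrier is lifted clear of the bench by its grip (height (world z) of carrier above 0.04 m and contact force between carrier and the fingers above 1 N), for 0.1 s.
At the end, for the whole second after the job is handed in: Carrier held in the fingers, over 70 mm above the bench, tilt under 0.1 rad, under 0.03 m/s and 0.15 rad/s, resting on nothing else; both brackets within 6 mm of the feet of their posts, untouched by the robot; file and tin within 30 mm of their starts (height (world z) of carrier above 0.07 m and angle between carrier's own z axis and vertical below 0.1 rad and contact force between carrier and the fingers above 1 N and linear speed of carrier below 0.03 m/s and angular speed of carrier below 0.15 rad/s and distance between bracket and free_post below 0.006 m and distance between hung_bracket and taken_post below 0.006 m and contact force between each of bracket, hung_bracket and the arm below 0.3 N and contact force between each of bracket, hung_bracket and the fingers below 0.3 N and contact force between carrier and vise below 0.3 N and contact force between carrier and file below 0.3 N and contact force between carrier and tin below 0.3 N and distance of each of file, tin from where it was at the start of the episode below 0.03 m); the arm keeps its last pose, push and grip.
It fails at once if the carrier is tipped more than 0.3 rad (17 degrees) (angle between carrier's own z axis and vertical above 0.3 rad).
It fails at once if the file is pushed more than 30 mm (distance of file from where it was at the start of the episode above 0.03 m).
It fails at once if the tin is pushed more than 30 mm (distance of tin from where it was at the start of the episode above 0.03 m).
It fails at once if the robot hits the vise (more than 5 N) (contact force between vise and the arm above 5 N or contact force between vise and the fingers above 5 N).
It also fails if it takes over 51 s, if anything falls off the work surface, if the arm or the gripper's body presses on something with over 40 N, if the wrist force passes 120 N, or if a joint passes its speed limit or range.

ROBOT

A 6-joint arm with a two-finger parallel gripper is mounted at the origin on the work surface. World frame = base frame: x ahead of the robot, y to its left, z up, the work surface at z = 0. Lengths are in mm, angles in rad, forces in N, time in s.
With the tool pointing down it reaches from about 275 to 825 mm from the base axis. Payload 4.9 kg.
Tool frame: the origin (TCP) lies at the very end of the fingers, on their centre line; the grasp point (between the pads) lies 19 mm behind it; z points along the fingers, y is the line along which they close (so a half turn about z gives the same grasp; the last joint's range is limited). The gripper opens to 85 mm and grips with 20 to 120 N. Pads are 22 mm wide; open, the fingers measure 114 mm over their backs; the gripper's body (76 mm by 85 mm) begins 54 mm behind the grasp point. The pads swing forward as they close: fully open they stand 13 mm farther back than shut.
Start: joints at [-1.423, 0.326, -0.193, 1.052, 0, 1.437], TCP at [152.958, -528.32, 231.281] pointing down, gripper open.
Joint ranges: [-2.65, 2.65], [-0.97, 1.79], [-1.3, 1.35], [-1.93, 2.1], [-1.47, 1.37], [-3.14, 3.14]. Speed limits (rad/s): [2.57, 2.57, 3.14, 3.14, 3.14, 3.14].

INTERFACE

Orientations are given as [roll, pitch, yaw] about the fixed x, y, z axes, in that order (R = Rz(yaw) Ry(pitch) Rx(roll)).
In Python, from bench import bot, solve_ik, imaging gives the robot as it stands. Calls block until the motion is done:
- bot.move_ptp(position, orientation): joint-space move of the TCP to a pose.
- bot.movel(position, rot=None, max_speed=150, threshold=None): straight line of the TCP; rot=None keeps the orientation; max_speed is the mean speed in mm/s. With threshold (N) it stops when the force on the tool has changed by that much, and returns True; else False.
- bot.move_j(angles): joint-space move.
- bot.grip(opening, effort=None): opening from 0.0 (shut) to 1.0 (fully open); effort is the grip in N (None keeps the last); returns when the fingers have stopped.
- bot.dwell(seconds).
- solve_ik(position, orientation): joint angles nearest the present ones, or None.
- bot.get_state(): the state.
- imaging.capture(name): name is "scene" or "top" or "wrist"; returns the picture (384x512x3 uint8, blue, green, red); there is no depth.
- imaging.camera_model(name): a dict with "K" (3x3 intrinsics, pixels), "k1" (the pictures are not rectified: a ray, as slopes to the right and down, at radius r is drawn at 1 + k1 r^2 times it, then the intrinsics apply), "position" and "rotation" of the camera in the world. Camera axes: x right, y up, looking along -z (the intrinsics and any distortion apply to the point x, -y, -z); pixel columns grow to the right and rows downward; lengths in mm; the calibration is good to about 2 mm. A picture is of the moment at which its call begins: read the wrist's pose just before it. camera_model takes no time and is no camera call; for the wrist camera it gives the pose at the moment of the call.
A pose or a line that the arm cannot do raises bot.IKError and nothing moves.
- bot.sign_off(): hands the job in; it is judged then, once.
The state is a dict: "t": time; "qpos": joint angles; "joint_velocities": joint speeds; "effort": joint torques, N m; "tcp_pos": TCP position; "orientation": TCP orientation; "contact_force": force on the tool from outside, world axes, zero at the start; "wrist_torque": the same for the moment, N m; "opening": opening from 0.0 (shut) to 1.0 (fully open); "gripper_force": force on a finger pad.
Only numpy, scipy, OpenCV 4.12 (cv2) and the standard library are available. Lean on these libraries where they do the work, as an engineer would, in place of code of your own. Each camera call takes 0.05 s, during which the arm holds its last target. There are 200 camera calls.

## Working session

There is one attempt and no reset: what is moved stays moved. The work goes in short steps, each a Python script; the robot and the scene stay as the last script left them, time stands still between calls to the robot, and variables do not carry over. Pictures are saved under pics/ and viewed, at most 10 in all, crops included, and the job is handed in when it is done.

```bash
ls; mkdir -p pics; cat > h.py <<'E'
import numpy as np, cv2
from bench import bot, solve_ik, imaging
def ray(m,u,v):
    K=np.array(m["K"]);p=cv2.undistortPoints(np.array([[[u,v]]],float),K,np.array([m["k1"],0,0,0,0.]))[0,0]
    d=np.array(m["rotation"])@np.array([p[0],-p[1],-1.]);return np.array(m["position"],float),d
def onz(m,u,v,z):
    o,d=ray(m,u,v);return o+d*(z-o[2])/d[2]
def proj(m,P):
    q=np.array(m["rotation"]).T@(np.array(P,float)-np.array(m["position"]));x,y=q[0]/-q[2],-q[1]/-q[2]
    s=1+m["k1"]*(x*x+y*y);K=np.array(m["K"]);return (K@[x*s,y*s,1])[:2]
E
python3 - <<'E'
from h import *
for n in("scene","top"):
    im=imaging.capture(n);m=imaging.camera_model(n);cv2.imwrite(f"pics/{n}0.png",im)
    print(n,m)
s=cv2.imread("pics/scene0.png");t=cv2.imread("pics/top0.png")
cv2.imwrite("pics/top0b.png",cv2.resize(t,(800,600),interpolation=cv2.INTER_CUBIC))
cv2.imwrite("pics/scene0b.png",cv2.resize(s,(800,600),interpolation=cv2.INTER_CUBIC))
E
```

```text
pics
scene {'K': array([[386.69999305,   0.        , 255.51029048],
       [  0.        , 386.69999305, 193.78702822],
       [  0.        ,   0.        ,   1.        ]]), 'k1': -0.012087994549501668, 'position': array([1292.55568899,  -75.36407451, 1124.94311067]), 'rotation': array([ 0.59102581, -0.00449936,  1.51517841])}
top {'K': array([[443.54792392,   0.        , 257.73396171],
       [  0.        , 443.54792392, 193.78026045],
       [  0.        ,   0.        ,   1.        ]]), 'k1': -0.17455847585505796, 'position': array([ 457.81895767,  -29.45519438, 1633.01839316]), 'rotation': array([ 0.09766621,  0.01599722, -1.56945441])}
```

View pics/top0b.png

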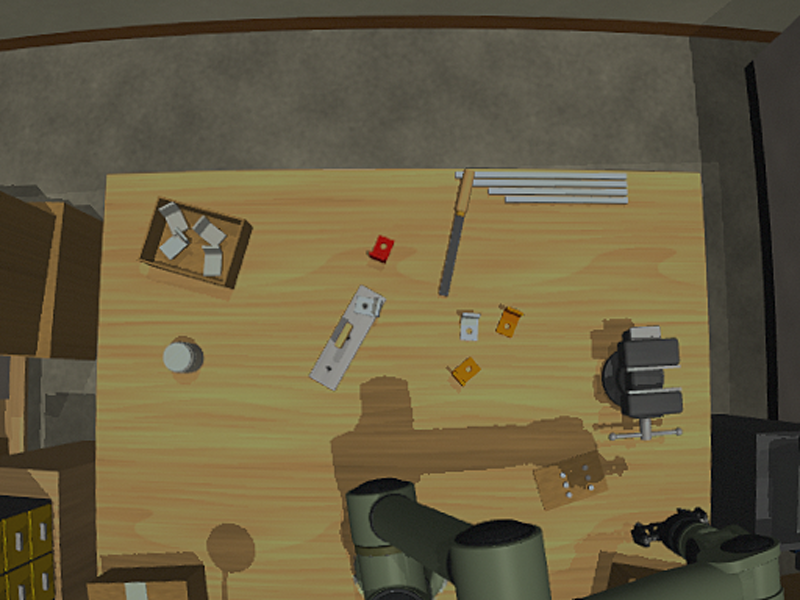

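View pics/scene0b.png

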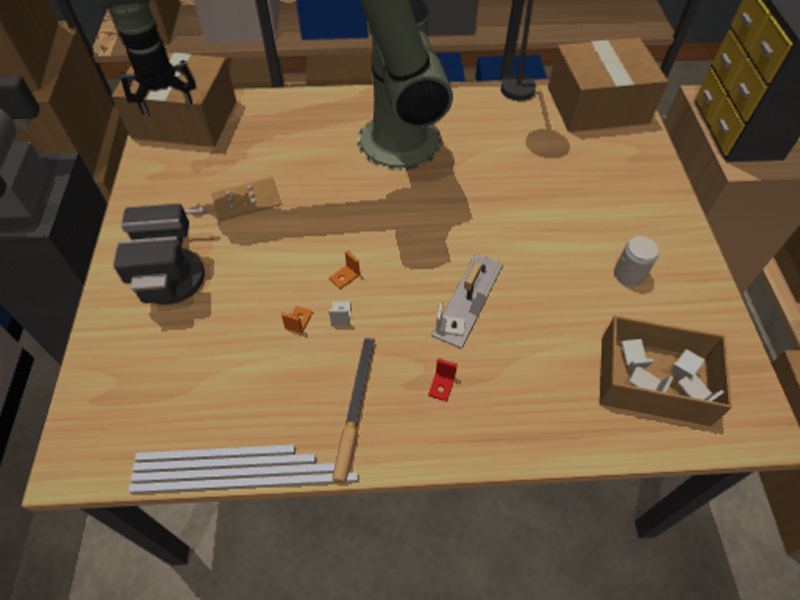

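Candidates (800x600 top view): silver bracket standing alone at (469,326) is the one I want. Look-alikes are orange at (508,322) and (465,371), red at (381,249), silver ones in the bin at about (195,240), and the hung bracket at (367,303). The carrier is centred near (345,337), with its empty post at (329,369). The vise is at (645,375), the file at (455,235) and the tin at (180,357).

```bash
sed -i '/^def ray/i from scipy.spatial.transform import Rotation as Rot\ndef cam(n):\n    m=imaging.camera_model(n);m["rotation"]=Rot.from_euler("xyz",m["rotation"]).as_matrix();return m' h.py
python3 - <<'E'
from h import *
m=cam("top");f=lambda u,v,z:onz(m,(u+.5)/1.5625-.5,(v+.5)/1.5625-.5,z)[:2].round(1)
print("br",f(469,331,6),"leg top",f(469,314,56),"free",f(329,369,19),"taken",f(366,304,25),"grip",f(342,333,105))
print("vise",f(645,375,150),"tin",f(180,357,100))
s=cam("scene");g=lambda u,v,z:onz(s,(u+.5)/1.5625-.5,(v+.5)/1.5625-.5,z)[:2].round(1)
print("scene free top",g(485,266,28),"br legtop",g(340,308,56),"grip",g(472,279,95))
st=bot.get_state();print(st)
w=cam("wrist");print(w)
print(w["rotation"].T@(np.array(st["tcp_pos"])-w["position"]), Rot.from_euler("xyz",st["orientation"]).as_matrix().T@w["rotation"])
for p in([560,-170,330],[480,10,330]):
  for yaw in(0,1.57,-1.57,3.14): print(p,yaw,solve_ik(p,[np.pi,0,yaw]))
E
```

```text
br [ 551.2 -158.5] leg top [ 587.2 -154.8] free [461.5 168.9] taken [613.2  82.8] grip [541.  130.1]
vise [ 446.2 -530.7] tin [485.5 499.7]
scene free top [466.4 171. ] br legtop [ 582.5 -157.3] grip [549.7 123.9]
{'t': 0.1, 'qpos': array([-1.42318517e+00,  3.26860650e-01, -1.93437285e-01,  1.05199919e+00,
        2.07377501e-05,  1.43658926e+00]), 'joint_velocities': array([-3.94490602e-05, -2.02904755e-03,  7.21753743e-04,  6.01767214e-05,
       -6.82374793e-04,  1.05758348e-03]), 'effort': array([ 6.77273765e-04, -4.44240081e+01,  2.63037282e+01,  7.89766927e-03,
       -8.92619414e-05,  1.94481026e-05]), 'tcp_pos': array([ 152.89661252, -527.80715399,  230.60278468]), 'orientation': array([-3.14010813e+00, -2.21364465e-04,  2.81818045e-01]), 'contact_force': array([-0.02386068, -0.01882892,  0.08092351]), 'wrist_torque': array([0.00634889, 0.06618539, 0.02878407]), 'gripper_force': 0.0, 'opening': 0.9978365307281263}
{'K': array([[319.68670411,   0.        , 254.45147083],
       [  0.        , 319.68670411, 192.69825694],
       [  0.        ,   0.        ,   1.        ]]), 'k1
[... 538 characters left out ...]
  1.31431804  0.          2.72076721]
[560, -170, 330] 1.57 [-0.42082544  0.35307367  0.09659538  1.31431804  0.          1.15076721]
[560, -170, 330] -1.57 [-0.42082544  0.35307367  0.09659538  1.31431804  0.         -1.99241809]
[560, -170, 330] 3.14 [-0.42082544  0.35307367  0.09659538  1.31431804  0.         -0.41923279]
[480, 10, 330] 0 [-0.13307664  0.1457107  -0.17617606  1.24890957  0.          3.00851602]
[480, 10, 330] 1.57 [-0.13307664  0.1457107  -0.17617606  1.24890957  0.          1.43851602]
[480, 10, 330] -1.57 [-0.13307664  0.1457107  -0.17617606  1.24890957  0.         -1.70466929]
[480, 10, 330] 3.14 [-0.13307664  0.1457107  -0.17617606  1.24890957  0.         -0.13148398]
```

```bash
cat > a.py <<'E'
from h import *
pi=np.pi
bot.move_ptp([570,-170,330],[pi,0,1.67]); bot.movel([570,-175,170],max_speed=300); bot.dwell(.2)
def snap(n):
    m=cam("wrist");im=imaging.capture("wrist");cv2.imwrite(f"pics/{n}.png",im);np.save(f"pics/{n}.npy",m,allow_pickle=True);print(n,bot.get_state()["tcp_pos"],bot.get_state()["t"]);return im
a=snap("w_br")
bot.movel([570,-175,330],max_speed=300)
ang=1.67+2.52; tx=np.array([np.cos(ang),np.sin(ang)])
bot.move_ptp([*(np.array([500,148])-20*tx),240],[pi,0,ang]); bot.dwell(.2)
b=snap("w_ca")
cv2.imwrite("pics/both.png",np.hstack([a[:, 56:456],b[:,56:456]]))
E
python3 a.py
```

```text
w_br [ 571.19680583 -175.53271218  171.97904956] 3.0417
w_ca [510.23228854 164.92836125 240.05031052] 5.6583
```

View pics/both.png

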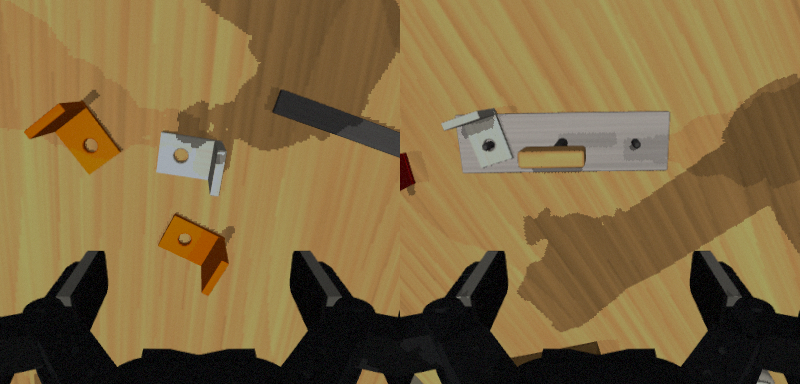

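Left: the silver bracket, hole at about (237,156) in the full frame, with its leg on the right; orange look-alikes either side. Right: the carrier lies lengthways, with the free post at full-frame (292,144), the grip at (208,157) and the hung bracket at the left. Next, one close crop of each.

```bash
python3 - <<'E'
import cv2,numpy as np
a=cv2.imread("pics/w_br.png")[120:210,200:300];b=cv2.imread("pics/w_ca.png")[90:190,190:330]
A=cv2.resize(a,None,fx=4,fy=4,interpolation=0);B=cv2.resize(b,None,fx=3,fy=3,interpolation=0)
c=np.zeros((360,820,3),np.uint8);c[:,:400]=A;c[:300,400:820]=B;cv2.imwrite("pics/z.png",np.clip(c[:,:800]*1.3,0,255).astype(np.uint8))
E
```

```text
(no output)
```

View pics/z.png

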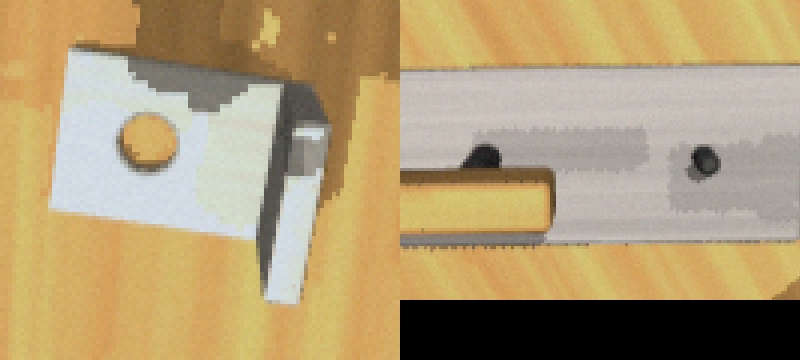

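```bash
cat > m.py <<'E'
from h import *
a=cv2.imread("pics/w_br.png");ma=np.load("pics/w_br.npy",allow_pickle=True).item()
q=lambda x,y:(200+(x+.5)/4-.5,120+(y+.5)/4-.5)
P=lambda x,y,z:onz(ma,*q(x,y),z)[:2]
h=P(148,142,6);c=[P(68,48,6),P(50,210,6),P(255,240,6),P(283,84,6)]
model=np.array([[-22,20],[-22,-20],[30,-20],[30,20],[0,0]]);W=np.array(c+[h])
mc,wc=model.mean(0),W.mean(0);A=model-mc;B=W-wc
yaw=np.arctan2((A[:,0]*B[:,1]-A[:,1]*B[:,0]).sum(),(A*B).sum());R=np.array([[np.cos(yaw),-np.sin(yaw)],[np.sin(yaw),np.cos(yaw)]])
o=wc-R@mc;print("bracket",o,"hole",h,"yaw",yaw,"res",(model@R.T+o-W).round(1).tolist())
L=[P(302,122,56),P(330,122,56),P(298,303,56),P(264,299,56)];print("leg in bracket",((np.array(L)-o)@R).round(1).tolist())
b=cv2.imread("pics/w_ca.png");mb=np.load("pics/w_ca.npy",allow_pickle=True).item()
g=cv2.cvtColor(b,cv2.COLOR_BGR2GRAY)
msk=np.zeros_like(g);msk[130:158,280:306]=(g[130:158,280:306]<75)
n,l,s,ce=cv2.connectedComponentsWithStats(msk);k=1+s[1:,4].argmax();print(s[k],ce[k])
pb=onz(mb,*ce[k],19)[:2];print("post blob",pb,"z30",onz(mb,*ce[k],30)[:2])
# plate silver edges: columns well right of the grip, low saturation
S=cv2.cvtColor(b,cv2.COLOR_BGR2HSV)[:,:,1]
m=((S<70)&(g>70)).astype(np.uint8);m[msk>0]=1
T=[];Bo=[]
for x in list(range(250,285))+list(range(305,318)):
    r=np.flatnonzero(m[95:190,x])+95;T.append(onz(mb,x,r[0]-.5,8)[:2]);Bo.append(onz(mb,x,r[-1]+.5,8)[:2])
E=[]
for y in range(118,165):
    r=np.flatnonzero(m[y,300:340])+300;E.append(onz(mb,r[-1]+.5,y,8)[:2])
def fl(p):
    v=cv2.fitLine(np.array(p,np.float32),cv2.DIST_HUBER,0,.01,.01).ravel();return v[2:],v[:2]
t,bo,e=fl(T),fl(Bo),fl(E)
d=t[1]*np.sign(t[1][1])+bo[1]*np.sign(bo[1][1]);d/=np.linalg.norm(d);nrm=np.array([d[1],-d[0]])
cen=((t[0]-t[0])@nrm+ (t[0]@nrm+bo[0]@nrm)/2 )
print("width",(t[0]-bo[0])@nrm,"dir",d,np.arctan2(d[1],d[0]),"end",e[0]@d,"endangle",e[1]@d,"blob: across",pb@nrm-cen,"from end",e[0]@d-pb@d)
post=nrm*cen+d*(e[0]@d-40);print("post by plate",post,"centre",post-85*d)
E
python3 m.py
```

```text
bracket [ 552.48324981 -161.06250437] hole [ 552.45584587 -160.58625751] yaw -0.05997211860074162 res [[0.2, -0.1], [-0.3, 0.3], [0.1, -0.1], [-0.1, 0.4], [0.0, -0.5]]
leg in bracket [[31.4, 19.6], [37.1, 20.5], [37.4, -18.8], [30.1, -19.0]]
[286 139  11  10  76] [291.14473684 143.64473684]
post blob [463.43636661 167.03057019] z30 [463.66754313 164.91362689]
width -69.611725 dir [-0.8714545  0.4904764] 2.6289563 end -282.025 endangle 0.004134953 blob: across 0.853213510748617 from end 39.914150029965924
post by plate [463.0927  166.24492] centre [537.1663  124.55443]
```

```bash
cat > b.py <<'E'
from h import *
pi=np.pi
def snap(n):
    m=cam("wrist");im=imaging.capture("wrist");cv2.imwrite(f"pics/{n}.png",im);np.save(f"pics/{n}.npy",m,allow_pickle=True);return im
def off(p,yaw,d): return np.array(p)+d*np.array([np.cos(yaw),np.sin(yaw)])
br=[552.48,-161.0];y0=-.06; g=off(br,y0,34); t0=y0+pi/2
post=[463.2,166.4];y1=2.629; t1=y1+pi/2; pl=off(post,y1,34)
bot.move_ptp([*g,200],[pi,0,t0]); bot.grip(.5,40)
print(bot.movel([*g,90],max_speed=150), bot.movel([*g,29],max_speed=80,threshold=8))
bot.grip(0,50);s=bot.get_state();print(s["opening"],s["gripper_force"],s["tcp_pos"])
bot.movel([*g,160],max_speed=200)
bot.move_ptp([*pl,160],[pi,0,t1])
bot.movel([*pl,8+29+35],max_speed=120);bot.dwell(.3)
im=snap("hover");s=bot.get_state();print(s["t"],s["opening"],s["gripper_force"],s["tcp_pos"],s["orientation"],pl,s["contact_force"])
cv2.imwrite("pics/hover2.png",cv2.resize(im[130:330,120:390],None,fx=2.9,fy=2.9,interpolation=0))
E
python3 b.py
```

```text
False False
0.08710535887441734 49.31138634681702 [ 586.9954659  -163.25580658   29.68786351]
14.0083 0.08139317981671854 48.67912530899048 [433.88456029 183.16172576  72.41513043] [-3.14093617e+00  6.15818493e-04 -2.08338412e+00] [433.56981935 183.07490315] [ 1.09701733 -0.87874784 -1.43038002]
```

View pics/hover2.png

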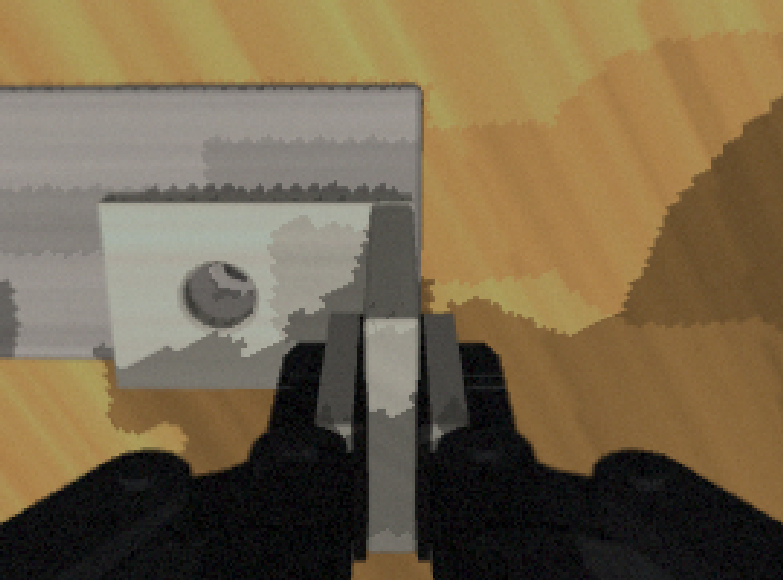

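```bash
python3 - <<'E'
from h import *
m=np.load("pics/hover.npy",allow_pickle=True).item();z=72.4-29.7+6
q=lambda x,y:(120+(x+.5)/2.9-.5,130+(y+.5)/2.9-.5)
P=lambda x,y,z:onz(m,*q(x,y),z)[:2]
post=np.array([463.2,166.4]);d=np.array([-.8715,.4905]);n=np.array([d[1],-d[0]])
loc=lambda p:np.array([(p-post)@d,(p-post)@n]).round(2)
for nm,x,y in(("hole",220,294),("TL",100,203),("BL",118,388),("TR in",370,204)): print(nm,loc(P(x,y,z)))
for nm,x,y in(("topleg",367,318),("topleg",417,318),("legBL",368,552),("legBR",416,552)): print(nm,loc(P(x,y,z+50)))
for nm,x,y in(("plate corner",421,87),("plate bottom",0,359),("plate top",0,88)): print(nm,loc(P(x,y,8)))
print("post side",loc(P(237,273,30)))
print(proj(m,[*post,30]),q(237,273))
# inspect post top through hole
im=cv2.imread("pics/hover.png");c=cv2.cvtColor(im[215:247,180:212],cv2.COLOR_BGR2GRAY)
print("\n".join(" ".join("%3d"%v for v in r) for r in c[:28]))
E
```

```text
hole [ 0.14 -2.38]
TL [-21.77 -21.24]
BL [-22.11  18.7 ]
TR in [ 29.71 -21.03]
topleg [ 30.42 -21.59]
topleg [ 37.32 -21.59]
legBL [30.19 17.82]
legBR [37.5  17.82]
plate corner [ 40.46 -35.08]
plate bottom [-65.36  34.44]
plate top [-56.09 -35.18]
post side [0.32 1.17]
[200.78211171 222.09148188] (201.39655172413794, 223.81034482758622)
172 172 169 172 169 171 171 171 170 171 168 168 170 170 172 170 171 171 171 173 169 171 169 170 169 169 170 170 171 170 171 170
168 171 170 168 168 171 167 169 169 165 171 171 169 169 171 170 169 171 169 168 169 168 171 169 173 168 171 168 168 169 170 169
168 167 168 167 165 170 168 168 169 166 168 168 166 166 167 167 166 164 168 165 168 167 168 166 164 169 171 167 168 170 167 167
166 164 167 166 168 164 167 168 164 166 166 166 165 166 166 167 167 166 165 166 167 162 165 166 163 166 164 165 166 166 168 167
169 167 165 165 165 164 166 165 164 164 166 168 164 164 164 164 163 167 166 165 163 166 165 163 166 166 169 165 170 167 166 165
169 168 166 169 169 166 167 165 168 168 147 130 132 122 102 119 131 129 156 164 164 167 166 165 163 167 164 166 166 168 
[... 2123 characters left out ...]
  96  95  96  97  96  97  95  85  71  75 135 160 169 173 171
167 168 170 153 144 131  92  76  78  80  78  79  85  93  96  97  96  97  97  93 100  97  91  82  69  87 140 141 163 167 171 169
168 171 165 160 149 145 132  92  82  81  78  80  83  68  83  88  84  90  94  84  76  81  80  81  95 142 147 152 166 165 166 167
169 166 167 168 161 147 146 136 107  86  81  78  69  66  81  84  80  81  85  71  68  82  81  95 147 149 149 163 165 167 167 168
169 165 165 168 166 161 149 151 152 127  91  82  69  69  78  82  81  67  68  66  81  80 111 149 153 152 160 170 167 167 168 163
170 168 170 170 169 171 165 154 152 152 140 139 110  89  84  86  82  83  83  82 114 151 151 155 156 163 169 171 169 167 171 169
```

The hover picture shows the hole at full-frame (195,231), about 1.7 mm off the post axis across the carrier. Correcting by that much and lowering with a force stop.

```bash
cat > c.py <<'E'
from h import *
n=np.array([.4905,.8715]);pl=np.array([433.57,183.07])+1.6*n
bot.movel([*pl,66],max_speed=60)
r=bot.movel([*pl,50],max_speed=25,threshold=5);s=bot.get_state();print(r,s["tcp_pos"],s["contact_force"],s["t"])
if not r:
    r=bot.movel([*pl,36.5],max_speed=20,threshold=6);s=bot.get_state();print(r,s["tcp_pos"],s["contact_force"],s["t"])
E
python3 c.py
```

```text
False [434.3942816  184.47357418  50.0168245 ] [-0.40336653 -0.52438336 -0.63884534] 15.05
True [434.12765511 184.4229862   37.63827048] [-0.29122661  0.06718732  3.58578765] 15.65
```

```bash
cat > d.py <<'E'
from h import *
pi=np.pi
bot.grip(.35);bot.dwell(.3)
p=bot.get_state()["tcp_pos"]
bot.movel([p[0],p[1],150],max_speed=120)
c=np.array([537.2,124.5]);yaw=2.629;tx=np.array([np.cos(yaw),np.sin(yaw)])
bot.move_ptp([*(c-10*tx),210],[pi,0,yaw]);bot.dwell(.2)
m=cam("wrist");im=imaging.capture("wrist");np.save("pics/v.npy",m,allow_pickle=True);cv2.imwrite("pics/v.png",im)
cv2.imwrite("pics/v2.png",cv2.resize(im[20:320,120:400],None,fx=2,fy=2,interpolation=0));print(bot.get_state()["t"])
E
python3 d.py
```

```text
18.9167
```

View pics/v2.png

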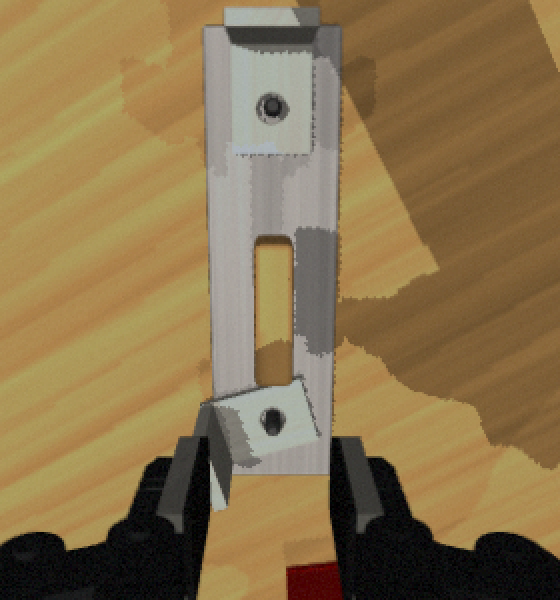

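The bracket is down on the post with the hole around it at crop (272,107), and the hung bracket is untouched. The grip's top face spans crop (256,237) to (293,386).

```bash
cat > e.py <<'E'
from h import *
pi=np.pi;m=np.load("pics/v.npy",allow_pickle=True).item()
P=lambda x,y,z=105:onz(m,120+(x+.5)/2-.5,20+(y+.5)/2-.5,z)[:2]
k=np.array([P(256,238),P(292,238),P(255,386),P(293,386)]);c=k.mean(0);d=k[:2].mean(0)-k[2:].mean(0)
print(c,np.linalg.norm(d),np.linalg.norm(k[0]-k[1]),np.arctan2(d[1],d[0]),"post-hole",P(272,107,14))
yaw=2.629;assert np.hypot(*(c-[537.2,124.5]))<4
c=(c+[537.2,124.5])/2
bot.grip(.55)
bot.movel([*c,125],[pi,0,yaw],max_speed=150)
if bot.movel([*c,70],max_speed=60,threshold=8): print("contact",bot.get_state()["tcp_pos"]);raise SystemExit
bot.grip(0,100);s=bot.get_state();print(s["opening"],s["gripper_force"],s["tcp_pos"],s["contact_force"])
bot.movel([*c,115],max_speed=40);bot.dwell(.2);bot.movel([*c,185],max_speed=60);bot.dwell(.6)
s=bot.get_state();print(s["t"],s["opening"],s["gripper_force"],s["tcp_pos"],s["orientation"],s["contact_force"],s["wrist_torque"])
a=imaging.capture("wrist")[20:320,120:400];b=imaging.capture("scene");b=b[100:300,180:380]
cv2.imwrite("pics/end.png",np.hstack([cv2.resize(a,(400,430)),cv2.resize(b,(400,430))]))
E
python3 e.py
```

```text
[535.38709738 126.58305908] 61.07363213807029 13.88028846479414 2.630787438983874 post-hole [462.49904417 166.92025596]
0.1734748605491879 97.49349117279053 [536.841129   125.95214549  70.46988427] [-0.01506953  1.14162003  2.10059078]
24.7917 0.1713056891862223 97.84344434738159 [536.31752725 125.54493826 185.00237686] [3.14155638e+00 2.80150381e-05 2.62901245e+00] [-0.76406991  0.15695424 -5.66157345] [0.06816134 0.14651192 0.03500643]
```

View pics/end.png

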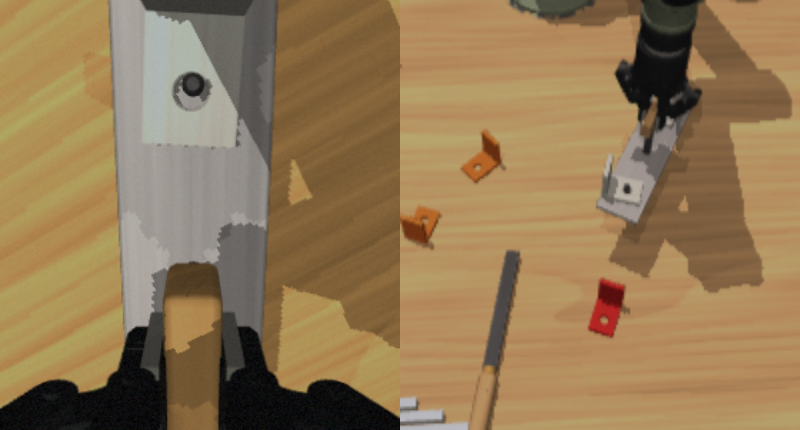

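The carrier is in the air with both brackets on their posts. A quick check of level: compare the free post's predicted pixel with what the picture shows, and look for drift.

```bash
python3 - <<'E'
from h import *
m=cam("wrist");im=imaging.capture("wrist");g=cv2.cvtColor(im,cv2.COLOR_BGR2GRAY)
p=bot.get_state()["tcp_pos"];z0=p[2]-70.47
roi=g[65:95,235:280];ms=(roi<55).astype(np.uint8)
n,l,s,c=cv2.connectedComponentsWithStats(ms);k=1+s[1:,4].argmax();print("post px",c[k]+[235,65],s[k])
dx,dy=463.0-536.84,166.4-125.95
for t in(-.1,-.05,0,.05,.1):
    print(t,proj(m,[p[0]+dx,p[1]+dy,z0+30+85*np.sin(t)]).round(1))
bot.dwell(.5);b=cv2.cvtColor(imaging.capture("wrist"),cv2.COLOR_BGR2GRAY);print("diff",np.abs(b.astype(int)-g)[:300].mean(), bot.get_state()["t"])
E
```

```text
post px [254.93181818  78.87121212] [ 13   6  15  16 132]
-0.1 [254.1  79.7]
-0.05 [254.1  79.5]
0 [254.1  79.2]
0.05 [254.1  78.9]
0.1 [254.1  78.6]
diff 1.9423567708333334 25.4917
```

```bash
python3 - <<'E'
from h import *
m=cam("wrist");im=imaging.capture("wrist");z0=bot.get_state()["tcp_pos"][2]-70.47+8
S=cv2.cvtColor(im,cv2.COLOR_BGR2HSV)[:,:,1]
for y in range(40,240,20):
    r=np.flatnonzero(cv2.blur(S,(3,3))[y,150:360]<80)+150
    a,b=onz(m,r[0]-.5,y,z0),onz(m,r[-1]+.5,y,z0);print(y,r[0],r[-1],np.linalg.norm(a-b).round(1))
E
```

```text
40 197 312 68.7
60 198 312 69.1
80 199 311 68.9
100 199 310 69.4
120 200 309 69.3
140 201 308 69.2
160 202 307 69.2
180 203 306 69.2
200 204 305 69.2
220 205 304 69.2
```

```bash
python3 -c "
from bench import bot
print(bot.sign_off())"
```

```text
the job is handed in; nothing more can be done
None
```

The loose bracket hangs fully down on the empty post. The loaded carrier is held still and level about 114 mm above the bench, and the job is handed in; no verdict came back.

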